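# Snug the adjustable wrench and tighten the flattening press

## Robot

A 6-joint arm with a two-finger parallel gripper is mounted at the origin on a cart in front of the work surface, level with it; the furniture and walls round the work are solid. World frame = base frame: x ahead of the robot, y to its left, z up, the work surface at z = 0. Lengths are in m, angles in degrees, forces in N, time in s.
With the tool pointing down it reaches from about 0.35 to 0.875 m from the base axis. Payload 4.2 kg.
Tool frame: the origin (TCP) lies midway between the tips of the shut fingers; the grasp point (between the pads) lies 19 mm behind it; z points along the fingers, y is the line along which they close (so a half turn about z gives the same grasp; the last joint's range is limited). The gripper opens to 87 mm and grips with 3 to 60 N. Pads are 19 mm wide; open, the fingers measure 117 mm over their backs; the gripper's body (75 mm by 190 mm) begins 51 mm behind the grasp point.
Start: joints at [-61.673, 22.042, 0.453, 0, -68.411, -14.817], TCP at [0.146, -0.608, 0.223] pointing down, gripper open.
Joint ranges: [-179.83, 179.83], [-69.29, 118.12], [-61.27, 80.66], [-181.25, 117.63], [-171.15, -9.14], [-177.46, 177.46]. Speed limits (degrees/s): [159.86, 159.86, 180, 180, 180, 180].

## Interface

Orientations are given as a 3x3 rotation matrix whose columns are the frame's x, y, z axes.
In Python, from station import sense, capture, camera_params, finish_job gives the robot as it stands.
- The arm moves only by the tool drive_tool, never from a script. Its argument "rows" is a list of rows, each an object of numbers: "tx", "ty", "tz": the shift along the tool's x, y, z in cm; "ax", "ay", "az": the turn, a rotation vector about the tool's x, y, z in rad; "claw": the finger opening in cm, from 0 to 8.7. In form: [{"tx": .., "ty": .., "tz": .., "ax": .., "ay": .., "az": .., "claw": ..}, ...]. A call has 1 to 10 rows; each row shifts and turns the commanded pose from where the row before left it, along the tool's axes as they then stand; what a row does not reach is not made up. A row lasts 1/12 s, in which the tool goes at most 41.7 mm and 7.16 degrees, less where a joint would pass 70% of its speed; a pose out of reach is approached as far as the arm can. A call with a gripper value outside its range is refused whole. The fingers move at their own pace and stop on an object; the grip force is fixed at half the most. Time passes only in rows, so rows that do not move let the fingers close. It gives the time, the measured TCP pose, the force, the opening and the grip force at its end, in the units of the state.
- sense(): the state, without advancing time (a new reading comes with each control period).
- capture(name): name is "scene" or "top"; returns (picture, depth): 384x512x3 uint8, red, green, blue; 384x512 float32, m along the optical axis (not along the pixel's ray), 0 where there is no reading.
- camera_params(name): a dict with "intrinsics" (3x3 intrinsics, pixels), "R" (3x3) and "t" (3): a world point X has camera coordinates R X + t. Camera axes: x right, y down, z forward; pixel columns grow to the right and rows downward; lengths in m; the calibration is good to about 2 mm. A picture is of the moment at which its call begins. camera_params takes no time and is no camera call.
- finish_job(): hands the job in; it is judged then, once.
The state is a dict: "time_s": time; "joints": joint angles; "joint_velocities": joint speeds; "effort": joint torques, N m; "tcp_pos": TCP position; "ee_rot": TCP orientation; "wrist_force": force on the tool from outside, world axes, zero at the start; "moment": the same for the moment, N m; "gripper_width": opening from 0.0 (shut) to 1.0 (fully open); "gripper_force": force on a finger pad.
Only numpy, scipy, OpenCV 4.12 (cv2) and the standard library are available. Lean on these libraries where they do the work, as an engineer would, in place of code of your own. Each camera call takes 0.05 s, during which the arm holds its last target. There are 200 camera calls.

## Task

Set the adjustable wrench flat on the print press so that its open jaws straddle the big nut, then roll the wrench's thumbwheel until the jaw is snug on the nut. Then take the handle and tighten the nut an eighth of a turn (45 degrees) clockwise seen from above, and leave the wrench released, sitting snug on the nut. Move the jaw only by rolling the wheel, turn the nut only with the wrench, and do not disturb the tub, the tape roll or the brush.

Things in the scene. Friction and masses are not known exactly. Their poses are not given: they have to be found in the camera images.
- wrench_mouth (a point): Loose plain steel adjustable wrench, 0.5 kg, lying flat, 18 mm thick, 207 mm long. Point at mid thickness (9 mm above its underside) where a nut's centre sits when touching the fixed jaw. Axes: x out of the mouth, z up, handle along -x. Fixed jaw's face: y = +18 mm, x -24 to +24 (outer side y = +34). Throat at x = -24. Head 60 mm wide back to x = -86, 32 mm back to -92. It balances near x = -50.
- wrench_handle (a point): Point on the wrench's handle, 120 mm behind wrench_mouth, same axes. Handle: straight bar, 22 mm wide (along y), 16 mm high, from 92 to 183 mm behind the mouth; this point is at mid height, 9 mm above the wrench's underside.
- wheel_top (a point): Top of the ribbed dark thumbwheel, 50 mm behind the mouth, 37 mm above the underside, mid-width. Wheel 32 mm across, 24 mm wide, axis along the wrench's y. Sprung: with the moving jaw it dips 4 mm at most (4 N at first, 10 N fully down). Its top rolled toward the mouth closes the jaw, back opens it. Shut fingers swept along x from 22 mm behind to 20 mm before this point, 3 mm below it, roll it.
- wrench_jaw (a joint): Travel of the moving jaw, m: 0 fully open, grows as it closes. Gap = 50 mm minus this; its face is at y = -32 mm + this in wrench_mouth's axes, jaw 16 mm thick. The wheel moves it 3 mm a radian (about 5 mm per 27 mm rolled); takes several strokes; stays where left. Near 0.014 it is tight on the nut, and the finger then slips over the wheel. Starts at 0.003 to 0.007, too loose to turn the nut.
- nut_center (a point): Centre of the steel hex nut of the press, 11 mm above its underside. 36 mm across flats, 42 mm across corners, 22 mm high; flats face its own +y and -y, corners point along +x and -x; z up. The bolt end rises 2.5 mm above it. It stands on the aluminium disc. With the wrench lying on the disc, wrench_mouth is 2 mm lower than this point.
- disc_top (a point): Centre of the flat top of the round aluminium pressure disc, 136 mm across, 50 mm above the worktop, on which nut and wrench rest. The disc (18 mm thick) lies on the fixed flattening press: two 144 mm square plywood boards with prints between, board top 32 mm above the worktop.
- press_nut (a joint): Turn of the nut, rad: 0 at the start, grows clockwise seen from above (tightening). It turns against a friction of 0.12 N m and stays where it is left.
- pigment_tub: Bystander: screw-top pigment tub, 56 mm across, 52 mm high; origin under its centre. Leave it alone.
- masking_tape: Bystander: roll of masking tape lying flat, 118 mm across, 25 mm high; origin under its centre. Leave it alone.
- hake_brush: Bystander: flat wide hake brush, 186x64x14 mm; origin under its centre. Leave it alone.

How it is judged (in metres and radians):
On the way, in this order (a step that is already met when the one before it is completed fails the run):
1. the wrench lies on the disc with its open jaws round the nut (mouth within 12 mm of the nut's centre sideways, at the nut's height) (horizontal distance between wrench_mouth and nut_center below 0.012 m and height (world z) of wrench_mouth between 0.055 and 0.063 m and angle between wrench_mouth's own z axis and vertical below 0.08 rad), for 0.2 s.
2. the jaw is snug on the nut (gap under 38 mm), the wrench still flat on the disc round it (value of joint wrench_jaw above 0.012 m and horizontal distance between wrench_mouth and nut_center below 0.008 m and height (world z) of wrench_mouth between 0.055 and 0.063 m and angle between wrench_mouth's own z axis and vertical below 0.08 rad), for 0.2 s.
3. the nut has been turned clockwise by 45 degrees, give or take 11 (value of joint press_nut between 0.59 and 0.98 rad), for 0.2 s.
At the end, for the whole second after the job is handed in: The nut stands 45 degrees (give or take 11) clockwise from its start and is still; the wrench, released, lies flat on the disc round the nut (mouth within 8 mm of the nut's centre) with its jaw snug (gap under 38 mm) (all of step 2 and all of step 3 and velocity of joint press_nut between -0.05 and 0.05 rad/s); the robot touches nothing.
It fails at once if the jaw is pushed directly by the fingers instead of by the wheel (contact force between the fingers and wrench_jaw above 6 N).
It fails at once if the nut is turned by the fingers (contact force between the fingers and press_nut above 6 N).
It fails at once if the pigment tub is moved by more than 30 mm (distance of pigment_tub from where it was at the start of the episode above 0.03 m).
It fails at once if the tape roll is moved by more than 30 mm (distance of masking_tape from where it was at the start of the episode above 0.03 m).
It fails at once if the brush is moved by more than 30 mm (distance of hake_brush from where it was at the start of the episode above 0.03 m).
It also fails if it takes over 67 s, if anything falls off the work surface, if the arm or the gripper's body presses on something with over 40 N, if the wrist force passes 120 N, or if a joint passes its speed limit or range.

## Working session

There is one attempt and no reset: what is moved stays moved. The work goes in short steps, Python scripts to look and compute and a tool call to move; the robot and the scene stay as the last step left them, time stands still between calls to the robot, and variables do not carry over. Pictures are saved under pics/ and viewed, at most 10 in all, crops included, and the job is handed in when it is done.

Besides the shell and the picture viewer there is one more tool, called by a JSON object that holds its "name" and its "arguments", one argument or row to a line. drive_tool: Moves the arm, as the interface text tells. Its arguments: {"type":"object","properties":{"rows":{"type":"array"}},"required":["rows"]}

```bash
mkdir -p pics; ls; python3 - <<'E'
from station import *
import cv2,numpy as np
np.set_printoptions(precision=4,suppress=True)
for n in("scene","top"):
    p,d=capture(n); np.savez(f"pics/{n}0.npz",p=p,d=d); c=camera_params(n); print(n,c["intrinsics"],-c["R"].T@c["t"],c["R"])
    cv2.imwrite(f"pics/{n}0.png",cv2.cvtColor(p,cv2.COLOR_RGB2BGR))
s=sense();print(s["time_s"],s["tcp_pos"],s["ee_rot"],s["gripper_width"])
E
```

```text
pics
scene [[492.7404   0.     250.2921]
 [  0.     492.7404 185.7811]
 [  0.       0.       1.    ]] [0.2231 0.6169 1.07  ] [[-0.891  -0.4541  0.0003]
 [-0.3389  0.6646 -0.6659]
 [ 0.3022 -0.5934 -0.746 ]]
top [[367.218    0.     256.0338]
 [  0.     367.218  194.5343]
 [  0.       0.       1.    ]] [ 0.5377 -0.1533  0.927 ] [[-0.0089 -0.9995  0.0288]
 [-0.9956  0.0062 -0.0932]
 [ 0.093  -0.0295 -0.9952]]
0.1 [ 0.1459 -0.6072  0.2216] [[-0.9724 -0.2335 -0.0006]
 [-0.2335  0.9724  0.0019]
 [ 0.0001  0.002  -1.    ]] 1.0042481983051559
```

View pics/top0.png

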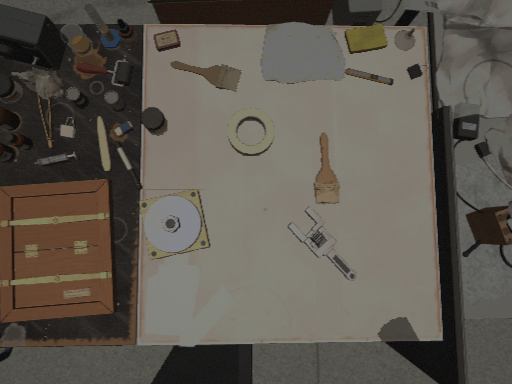

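View pics/scene0.png

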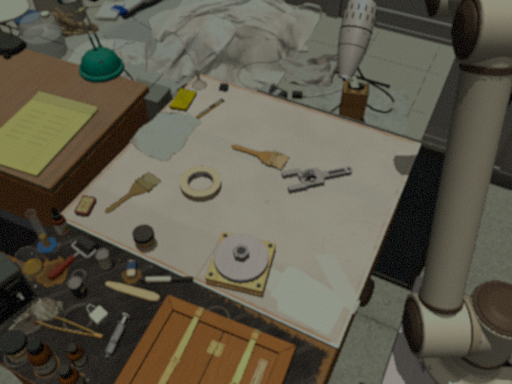

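Top view: the press disc and nut are at about (171,224). The wrench has its mouth near (303,222), its wheel near (321,241) and its handle end at (352,277). The brush sits just above it at (327,190), and the tub is at (152,119).

```bash
cat > h.py <<'E'
import numpy as np,cv2
from station import *
np.set_printoptions(precision=4,suppress=True)
def world(d,name):
    c=camera_params(name);K=c["intrinsics"];v,u=np.mgrid[:d.shape[0],:d.shape[1]]
    P=np.stack([(u-K[0,2])/K[0,0]*d,(v-K[1,2])/K[1,1]*d,d],-1)
    return (P-c["t"])@c["R"]
def ray(uv,z,name):
    c=camera_params(name);K=c["intrinsics"];o=-c["R"].T@c["t"]
    uv=np.atleast_2d(uv).astype(float)
    r=np.c_[(uv[:,0]-K[0,2])/K[0,0],(uv[:,1]-K[1,2])/K[1,1],np.ones(len(uv))]@c["R"]
    return o+r*((z-o[2])/r[:,2])[:,None]
E
python3 - <<'E'
from h import *
f=np.load("pics/top0.npz");p,d=f["p"],f["d"]
W=world(d,"top");z=W[...,2]
print("table z",np.median(z[290:320,250:300]))
roi=np.zeros_like(z,bool);roi[206:283,286:360]=1
m=roi&(z>.009)&(z<.06)
n,l,st,c=cv2.connectedComponentsWithStats(m.astype(np.uint8));print(st,c)
k=np.argmax(st[1:,4])+1;w=l==k
P=W[w];print("z pct",np.percentile(P[:,2],[5,50,90,99]))
(ctr,sz,ang)=cv2.minAreaRect(P[:,:2].astype(np.float32));print("rect",ctr,sz,ang)
print("corners",cv2.boxPoints((ctr,sz,ang)))
hp=W[l==k];ys,xs=np.where(w);h=P[(ys>254)];vx=cv2.fitLine(h[:,:2].astype(np.float32),cv2.DIST_L2,0,.01,.01).ravel();print("handle line",vx,len(h))
wt=P[P[:,2]>.03];print("wheel",wt.mean(0),len(wt))
# disc & nut
r=np.zeros_like(z,bool);r[185:262,138:215]=1
dm=r&(z>.043)&(z<.056);
ys,xs=np.where(dm);hull=cv2.convexHull(np.c_[xs,ys]);(e)=cv2.fitEllipse(hull);print("disc ellipse",e,ray(e[0],.05,"top"))
nm=r&(z>.062);Q=W[nm];print("nut",Q.mean(0),len(Q),np.percentile(Q[:,2],[10,50,90]),Q.min(0),Q.max(0))
a=cv2.cvtColor(p,cv2.COLOR_RGB2BGR)
A=cv2.resize(a[195:290,280:365],None,fx=6,fy=6,interpolation=cv2.INTER_CUBIC)
B=cv2.resize(a[202:246,149:193],None,fx=8,fy=8,interpolation=cv2.INTER_CUBIC)
o=np.zeros((570,510+352,3),np.uint8);o[:,:510]=A;o[:352,510:]=B;o=cv2.resize(o,(796,526))
cv2.imwrite("pics/crop0.png",cv2.convertScaleAbs(o,alpha=1.3))
E
```

```text
table z 0.00030323742375724255
[[     0      0    512    384 195352]
 [   288    206     69     75   1256]] [[255.0672 191.1675]
 [322.8225 243.2118]]
z pct [0.0142 0.0179 0.0264 0.0378]
rect (0.4925624132156372, -0.35428255796432495) (0.20634391903877258, 0.07480627298355103) 41.452091217041016
corners [[ 0.3905 -0.3945]
 [ 0.44   -0.4506]
 [ 0.5947 -0.314 ]
 [ 0.5451 -0.2579]]
handle line [ 0.6495  0.7604  0.4445 -0.3911] 313
wheel [ 0.5124 -0.3319  0.0349] 102
disc ellipse ((172.46395874023438, 223.5457763671875), (56.71561813354492, 57.993717193603516), 55.089603424072266) [[0.5519 0.0193 0.05  ]]
nut [0.5515 0.0072 0.1295] 242 [0.0707 0.0735 0.0765] [ 0.5344 -0.1533  0.0621] [0.5713 0.0391 0.927 ]
```

View pics/crop0.png

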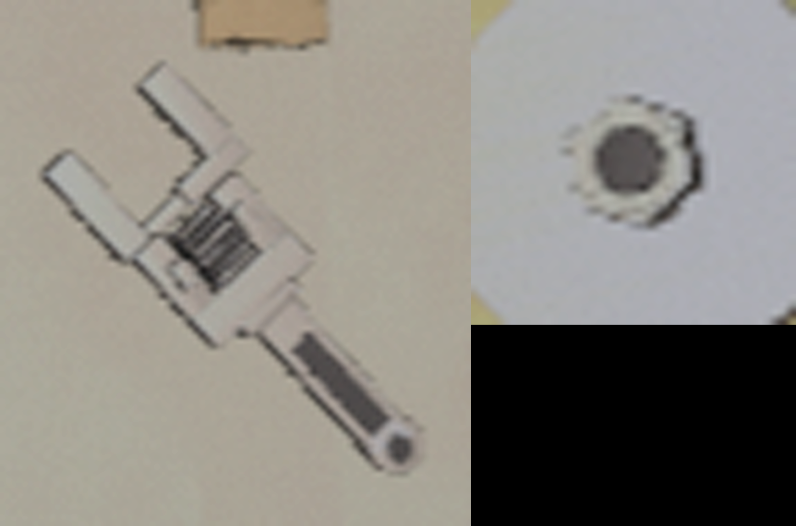

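The crop shows the wrench lying at about 45°. Its fixed jaw is lower left, its moving jaw upper right, and the wheel is at crop (215,240). The bolt's dark circle is at crop (629,158). Next I'll refine the wrench axis, the nut centre and the nut yaw.

```bash
python3 - <<'E'
from h import *
f=np.load("pics/top0.npz");p,d=f["p"],f["d"]
W=world(d,"top");z=W[...,2];roi=np.zeros_like(z,bool);roi[206:283,286:360]=1
P=W[roi&(z>.013)&(z<.05)&(d>0)]
end=np.array([.41,-.42]);u=np.array([.707,.707])
h=None
for i in range(6):
    if h is not None: end=None
    s=P[:,:2]@u; s0=s.min(); t=P[:,:2]@np.array([-u[1],u[0]])
    sel=(s-s0>.012)&(s-s0<.085)
    l=cv2.fitLine(P[sel][:,:2].astype(np.float32),cv2.DIST_HUBER,0,.001,.001).ravel()
    u=l[:2]*np.sign(l[0]);
n=np.array([-u[1],u[0]]);c=l[2:]@n
s=P[:,:2]@u;t=P[:,:2]@n-c
print("yaw",np.degrees(np.arctan2(u[1],u[0])),"tail s",np.sort(s)[:3],"head s",np.sort(s)[-3:])
for a in np.arange(0,.21,.01):
    k=(s-s.min()>=a)&(s-s.min()<a+.01)
    if k.any():print("%.3f t %.4f..%.4f z %.3f n%d"%(a,t[k].min(),t[k].max(),np.median(P[k][:,2]),k.sum()))
mouth=u*(s.min()+.183)+n*c;print("mouth from tail",mouth,"from head",u*(s.max()-.024)+n*c)
w=P[:,2]>.0335;print("wheel s rel mouth",(s[w].mean()-s.min()-.183),t[w].mean())
# fixed jaw outer edge straightness
# nut
g=p.astype(int)
for nm in("top","scene"):
    f=np.load(f"pics/{nm}0.npz");W=world(f["d"],nm);q=np.linalg.norm(W[...,:2]-[.552,.019],axis=-1)
    k=(q<.04)&(f["d"]>0)&(W[...,2]>.064)&(W[...,2]<.085)
    Q=W[k];c=(Q[:,:2].max(0)+Q[:,:2].min(0))/2
    (e,r)=cv2.minEnclosingCircle(Q[:,:2].astype(np.float32))
    print(nm,len(Q),"z",np.percentile(Q[:,2],[10,50,90]),"mean",Q.mean(0),"mid",c,"circ",e,r)
    for cc in(Q[:,:2].mean(0),):
        v=Q[:,:2]-cc;th=np.arctan2(v[:,1],v[:,0]);rr=np.hypot(*v.T)
        F=(rr**6*np.exp(6j*th)).sum();print("corner yaw mod60",np.degrees(np.angle(F))/6,abs(F)/(rr**6).sum())
        print("radii by sector", [int(1e4*rr[(np.degrees(th)//10)==b].max()) if ((np.degrees(th)//10)==b).any() else 0 for b in range(-18,18)])
    a=cv2.cvtColor(f["p"],cv2.COLOR_RGB2GRAY).astype(np.uint8)
    dm=((a<110)&(q<.016)&(np.abs(W[...,2]-.0745)<.008)).astype(np.uint8)
    M=cv2.moments(dm,True)
    if M["m00"]: print("bolt",M["m00"],ray([M["m10"]/M["m00"],M["m01"]/M["m00"]],.0745,nm))
E
```

```text
yaw 41.797466 tail s [0.0279 0.0282 0.0283] head s [0.2339 0.234  0.2341]
0.000 t -0.0115..0.0110 z 0.017 n33
0.010 t -0.0114..0.0112 z 0.017 n41
0.020 t -0.0112..0.0104 z 0.017 n36
0.030 t -0.0110..0.0105 z 0.018 n37
0.040 t -0.0101..0.0110 z 0.018 n37
0.050 t -0.0098..0.0110 z 0.017 n35
0.060 t -0.0113..0.0105 z 0.017 n38
0.070 t -0.0108..0.0104 z 0.017 n40
0.080 t -0.0102..0.0107 z 0.017 n34
0.090 t -0.0292..0.0290 z 0.018 n67
0.100 t -0.0286..0.0298 z 0.018 n99
0.110 t -0.0301..0.0299 z 0.018 n87
0.120 t -0.0295..0.0301 z 0.025 n93
0.130 t -0.0294..0.0293 z 0.026 n106
0.140 t -0.0288..0.0296 z 0.020 n92
0.150 t -0.0403..0.0338 z 0.018 n80
0.160 t -0.0406..0.0340 z 0.018 n66
0.170 t -0.0396..0.0341 z 0.018 n54
0.180 t -0.0399..0.0336 z 0.018 n50
0.190 t -0.0408..0.0338 z 0.018 n54
0.200 t -0.0403..0.0338 z 0.018 n37
mouth from tail [ 0.5502 -0.2989] from head [ 0.5495 -0.2995]
wheel s rel mouth -0.051219776100347364 0.0009760061239829432
top 224 z [0.0708 0.0734 0.0757] mean [0.5524 0.0187 0.0732] mid [0.5529 0.0196] circ (0.5524386763572693, 0.019360430538654327) 0.020471222698688507
corner yaw mod60 13.954304528615419 0.2596615128341491
radii by sector [179, 190, 178, 174, 172, 167, 181, 197, 178, 164, 170, 171, 193, 199, 183, 179, 172, 167, 190, 198, 186, 181, 176, 180, 194, 210, 179, 178, 186, 175, 208, 187, 193, 178, 160, 179]
bolt 82.0 [[0.5523 0.0199 0.0745]]
scene 191 z [0.0683 0.0734 0.0762] mean [0.5509 0.0233 0.073 ] mid [0.5527 0.0221] circ (0.5526608824729919, 0.0216510146856308) 0.02113354206085205
corner yaw mod60 9.727862914965518 0.19497421842020807
radii by sector [181, 178, 198, 150, 185, 163, 192, 206, 213, 191, 184, 233, 216, 202, 184, 200, 193, 221, 203, 195, 166, 171, 171, 128, 185, 198, 176, 173, 175, 169, 164, 175, 176, 157, 157, 142]
bolt 87.0 [[0.5515 0.0219 0.0745]]
```

{"name": "drive_tool", "arguments": {
  "rows": [
    {"tx": -3.2,"ty": 1.37,"claw": 8.7},
    {"tx": -3.2,"ty": 1.37,"claw": 8.7},
    {"tx": -3.2,"ty": 1.37,"claw": 8.7},
    {"tx": -3.2,"ty": 1.37,"claw": 8.7},
    {"tx": -3.2,"ty": 1.37,"claw": 8.7},
    {"tx": -3.2,"ty": 1.37,"claw": 8.7},
    {"tx": -3.2,"ty": 1.37,"claw": 8.7},
    {"tx": -3.2,"ty": 1.37,"claw": 8.7},
    {"tx": -3.2,"ty": 1.37,"claw": 8.7},
    {"tx": -3.2,"ty": 1.37,"claw": 8.7}
  ]
}}

```text
invalid input at $.rows[0]: expected keys tx, ty, tz, ax, ay, az, claw
```

{"name": "drive_tool", "arguments": {
  "rows": [
    {"tx": -3.2,"ty": 1.37,"claw": 8.7},
    {"tx": -3.2,"ty": 1.37,"claw": 8.7},
    {"tx": -2.98,"ty": 1.3,"claw": 8.7},
    {"az": -0.0988,"claw": 8.7},
    {"az": -0.0988,"claw": 8.7},
    {"az": -0.0988,"claw": 8.7},
    {"az": -0.0988,"claw": 8.7},
    {"az": -0.0988,"claw": 8.7},
    {"claw": 8.7},
    {"claw": 8.7}
  ]
}}

```text
invalid input at $.rows[0]: expected keys tx, ty, tz, ax, ay, az, claw
```

All the keys are required.

{"name": "drive_tool", "arguments": {
  "rows": [
    {"tx": -3.2,"ty": 1.37,"tz": 0,"ax": 0,"ay": 0,"az": 0,"claw": 8.7},
    {"tx": -3.2,"ty": 1.37,"tz": 0,"ax": 0,"ay": 0,"az": 0,"claw": 8.7},
    {"tx": -3.2,"ty": 1.37,"tz": 0,"ax": 0,"ay": 0,"az": 0,"claw": 8.7},
    {"tx": -3.2,"ty": 1.37,"tz": 0,"ax": 0,"ay": 0,"az": 0,"claw": 8.7},
    {"tx": -3.2,"ty": 1.37,"tz": 0,"ax": 0,"ay": 0,"az": 0,"claw": 8.7},
    {"tx": -3.2,"ty": 1.37,"tz": 0,"ax": 0,"ay": 0,"az": 0,"claw": 8.7},
    {"tx": -3.2,"ty": 1.37,"tz": 0,"ax": 0,"ay": 0,"az": 0,"claw": 8.7},
    {"tx": -3.2,"ty": 1.37,"tz": 0,"ax": 0,"ay": 0,"az": 0,"claw": 8.7},
    {"tx": -3.2,"ty": 1.37,"tz": 0,"ax": 0,"ay": 0,"az": 0,"claw": 8.7},
    {"tx": -3.2,"ty": 1.37,"tz": 0,"ax": 0,"ay": 0,"az": 0,"claw": 8.7}
  ]
}}

```text
time_s: 0.93
tcp_pos: [0.4261, -0.3982, 0.2222]
ee_rot: [[-0.972, -0.234, -0.001], [-0.234, 0.972, 0.001], [0.0, 0.001, -1.0]]
wrist_force: [0.5, -0.3, 0.4]
gripper_width: 0.999
gripper_force: 0.0
```

{"name": "drive_tool", "arguments": {
  "rows": [
    {"tx": -3.2,"ty": 1.37,"tz": 0,"ax": 0,"ay": 0,"az": 0,"claw": 8.7},
    {"tx": -3.2,"ty": 1.37,"tz": 0,"ax": 0,"ay": 0,"az": 0,"claw": 8.7},
    {"tx": -2.98,"ty": 1.3,"tz": 0,"ax": 0,"ay": 0,"az": 0,"claw": 8.7},
    {"tx": 0,"ty": 0,"tz": 0,"ax": 0,"ay": 0,"az": -0.0988,"claw": 8.7},
    {"tx": 0,"ty": 0,"tz": 0,"ax": 0,"ay": 0,"az": -0.0988,"claw": 8.7},
    {"tx": 0,"ty": 0,"tz": 0,"ax": 0,"ay": 0,"az": -0.0988,"claw": 8.7},
    {"tx": 0,"ty": 0,"tz": 0,"ax": 0,"ay": 0,"az": -0.0988,"claw": 8.7},
    {"tx": 0,"ty": 0,"tz": 0,"ax": 0,"ay": 0,"az": -0.0988,"claw": 8.7},
    {"tx": 0,"ty": 0,"tz": 0,"ax": 0,"ay": 0,"az": 0,"claw": 8.7},
    {"tx": 0,"ty": 0,"tz": 0,"ax": 0,"ay": 0,"az": 0,"claw": 8.7}
  ]
}}

```text
time_s: 1.77
tcp_pos: [0.5067, -0.3384, 0.2221]
ee_rot: [[-0.747, -0.665, -0.001], [-0.665, 0.747, 0.0], [0.0, 0.001, -1.0]]
wrist_force: [1.3, 1.0, -0.1]
gripper_width: 0.999
gripper_force: 0.0
```

{"name": "drive_tool", "arguments": {
  "rows": [
    {"tx": 0,"ty": 0.05,"tz": 3.6,"ax": 0,"ay": 0,"az": 0,"claw": 8.7},
    {"tx": 0,"ty": 0,"tz": 3.6,"ax": 0,"ay": 0,"az": 0,"claw": 8.7},
    {"tx": 0,"ty": 0,"tz": 3.6,"ax": 0,"ay": 0,"az": 0,"claw": 8.7},
    {"tx": 0,"ty": 0,"tz": 3.6,"ax": 0,"ay": 0,"az": 0,"claw": 8.7},
    {"tx": 0,"ty": 0,"tz": 3.6,"ax": 0,"ay": 0,"az": 0,"claw": 8.7},
    {"tx": 0,"ty": 0,"tz": 2.0,"ax": 0,"ay": 0,"az": 0,"claw": 8.7},
    {"tx": 0,"ty": 0,"tz": 1.3,"ax": 0,"ay": 0,"az": 0,"claw": 8.7},
    {"tx": 0,"ty": 0,"tz": 0.5,"ax": 0,"ay": 0,"az": 0,"claw": 8.7},
    {"tx": 0,"ty": 0,"tz": 0,"ax": 0,"ay": 0,"az": 0,"claw": 8.7},
    {"tx": 0,"ty": 0,"tz": 0,"ax": 0,"ay": 0,"az": 0,"claw": 6.6}
  ]
}}

```text
time_s: 2.6
tcp_pos: [0.5071, -0.3385, 0.0051]
ee_rot: [[-0.746, -0.666, 0.001], [-0.666, 0.746, -0.001], [-0.0, -0.001, -1.0]]
wrist_force: [0.1, -0.8, 1.9]
gripper_width: 0.974
gripper_force: 0.0
```

{"name": "drive_tool", "arguments": {
  "rows": [
    {"tx": 0,"ty": 0,"tz": 0,"ax": 0,"ay": 0,"az": 0,"claw": 6.3},
    {"tx": 0,"ty": 0,"tz": 0,"ax": 0,"ay": 0,"az": 0,"claw": 6.0},
    {"tx": 0,"ty": 0,"tz": 0,"ax": 0,"ay": 0,"az": 0,"claw": 5.0},
    {"tx": 0,"ty": 0,"tz": 0,"ax": 0,"ay": 0,"az": 0,"claw": 5.0},
    {"tx": 0,"ty": 0,"tz": 0,"ax": 0,"ay": 0,"az": 0,"claw": 5.0},
    {"tx": 0,"ty": 0,"tz": 0,"ax": 0,"ay": 0,"az": 0,"claw": 5.0}
  ]
}}

```text
time_s: 3.1
tcp_pos: [0.507, -0.3383, 0.0054]
ee_rot: [[-0.745, -0.667, 0.001], [-0.667, 0.745, -0.001], [-0.0, -0.001, -1.0]]
wrist_force: [-0.8, 1.7, 4.1]
gripper_width: 0.687
gripper_force: 30.0
```

{"name": "drive_tool", "arguments": {
  "rows": [
    {"tx": 0,"ty": 0,"tz": -1.5,"ax": 0,"ay": 0,"az": 0,"claw": 5.0},
    {"tx": 0,"ty": 0,"tz": -2.7,"ax": 0,"ay": 0,"az": 0,"claw": 5.0},
    {"tx": 0,"ty": 0,"tz": -2.7,"ax": 0,"ay": 0,"az": 0,"claw": 5.0},
    {"tx": 0,"ty": 0,"tz": -2.7,"ax": 0,"ay": 0,"az": 0,"claw": 5.0},
    {"tx": 0,"ty": 0,"tz": -2.7,"ax": 0,"ay": 0,"az": 0,"claw": 5.0},
    {"tx": 0,"ty": 0,"tz": -2.7,"ax": 0,"ay": 0,"az": 0,"claw": 5.0},
    {"tx": -1.2,"ty": 1.15,"tz": 0,"ax": 0,"ay": 0,"az": 0,"claw": 5.0},
    {"tx": -2.4,"ty": 2.3,"tz": 0,"ax": 0,"ay": 0,"az": 0,"claw": 5.0},
    {"tx": -2.6,"ty": 2.45,"tz": 0,"ax": 0,"ay": 0,"az": 0,"claw": 5.0},
    {"tx": -2.6,"ty": 2.45,"tz": 0,"ax": 0,"ay": 0,"az": 0,"claw": 5.0}
  ]
}}

```text
time_s: 3.93
tcp_pos: [0.5146, -0.2157, 0.1525]
ee_rot: [[-0.747, -0.665, -0.004], [-0.665, 0.747, 0.002], [0.002, 0.004, -1.0]]
wrist_force: [0.4, 0.3, -5.2]
gripper_width: 0.684
gripper_force: 30.0
```

{"name": "drive_tool", "arguments": {
  "rows": [
    {"tx": -2.6,"ty": 2.45,"tz": 0,"ax": 0,"ay": 0,"az": 0,"claw": 5.0},
    {"tx": -2.6,"ty": 2.45,"tz": 0,"ax": 0,"ay": 0,"az": 0,"claw": 5.0},
    {"tx": -2.6,"ty": 2.45,"tz": 0,"ax": 0,"ay": 0,"az": 0,"claw": 5.0},
    {"tx": -2.6,"ty": 2.45,"tz": 0,"ax": 0,"ay": 0,"az": 0,"claw": 5.0},
    {"tx": -1.8,"ty": 1.7,"tz": 0,"ax": 0,"ay": 0,"az": 0,"claw": 5.0},
    {"tx": -0.96,"ty": 0.89,"tz": 0,"ax": 0,"ay": 0,"az": 0,"claw": 5.0}
  ]
}}

```text
time_s: 4.43
tcp_pos: [0.5307, -0.0343, 0.153]
ee_rot: [[-0.744, -0.668, -0.003], [-0.668, 0.744, 0.001], [0.002, 0.003, -1.0]]
wrist_force: [-0.4, -0.7, -5.7]
gripper_width: 0.685
gripper_force: 30.0
```

{"name": "drive_tool", "arguments": {
  "rows": [
    {"tx": 0,"ty": 0,"tz": 0,"ax": 0,"ay": 0,"az": -0.08,"claw": 5.0},
    {"tx": 0,"ty": 0,"tz": 0,"ax": 0,"ay": 0,"az": -0.1,"claw": 5.0},
    {"tx": 0,"ty": 0,"tz": 0,"ax": 0,"ay": 0,"az": -0.1,"claw": 5.0},
    {"tx": 0,"ty": 0,"tz": 0,"ax": 0,"ay": 0,"az": -0.1,"claw": 5.0},
    {"tx": 0,"ty": 0,"tz": 0,"ax": 0,"ay": 0,"az": -0.1,"claw": 5.0},
    {"tx": 0,"ty": 0,"tz": 0,"ax": 0,"ay": 0,"az": -0.082,"claw": 5.0},
    {"tx": 0,"ty": 0,"tz": 0,"ax": 0,"ay": 0,"az": 0,"claw": 5.0},
    {"tx": 0,"ty": 0,"tz": 0,"ax": 0,"ay": 0,"az": 0,"claw": 5.0}
  ]
}}

```text
time_s: 5.1
tcp_pos: [0.531, -0.0375, 0.1535]
ee_rot: [[-0.278, -0.96, -0.003], [-0.96, 0.278, -0.0], [0.001, 0.002, -1.0]]
wrist_force: [0.3, 0.1, -5.9]
gripper_width: 0.686
gripper_force: 30.0
```

```bash
python3 - <<'E'
from h import *
s=sense();print(s["time_s"],s["tcp_pos"],s["ee_rot"],s["wrist_force"],s["joints"])
o=[]
for n in("scene","top"):
    p,d=capture(n);np.savez(f"pics/{n}1.npz",p=p,d=d);c=camera_params(n);X=c["R"]@np.array([.55,0,.1])+c["t"];x=c["intrinsics"]@X;x=(x/x[2])[:2].astype(int)
    o.append(cv2.resize(p[x[1]-66:x[1]+66,x[0]-66:x[0]+66],(396,396),interpolation=cv2.INTER_CUBIC))
cv2.imwrite("pics/c1.png",cv2.cvtColor(np.hstack(o),cv2.COLOR_RGB2BGR))
E
```

```text
5.1 [ 0.531  -0.0375  0.1535] [[-0.2784 -0.9605 -0.0026]
 [-0.9605  0.2784 -0.    ]
 [ 0.0007  0.0025 -1.    ]] [ 0.2535  0.0658 -5.9436] [ 13.4068  16.7554 -18.1705  -0.0402 -55.2183 -29.5494]
```

View pics/c1.png

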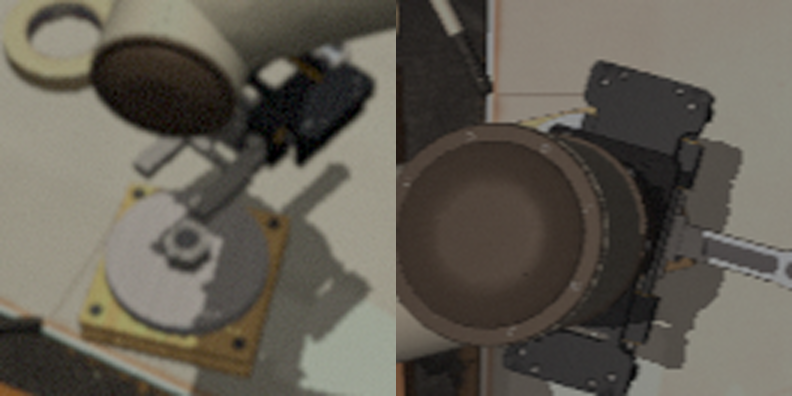

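The wrench is held level, with its jaws (left crop, about (160,155) and (210,195)) above and behind the nut at (185,240). The hand hides it from the top camera except for the handle. I'll check its pose in the hand from depth.

```bash
python3 - <<'E'
from h import *
T=np.array([.531,-.0375]);u=np.array([.2784,.9605]);n=np.array([-u[1],u[0]])
for nm in("scene","top"):
    f=np.load(f"pics/{nm}1.npz");W=world(f["d"],nm);v=W[...,:2]-T;s=v@u+0*.058;t=v@n;z=W[...,2]
    ok=(f["d"]>0)&(z>.145)&(z<.185)
    for a,b in((-.13,-.11),(-.105,-.085),(-.08,-.06),(-.06,-.03),(.035,.05),(.05,.065),(.065,.08),(.08,.1)):
        k=ok&(s>a)&(s<b)&(abs(t)<.05)
        if k.sum()>5:print(nm,a,b,k.sum(),"s",s[k].min(),s[k].max(),"t",np.percentile(t[k],[3,50,97]),"z",np.percentile(z[k],[5,50,95]))
E
```

```text
scene -0.13 -0.11 24 s -0.12105447322139982 -0.11006552270921569 t [-0.0012  0.0054  0.0132] z [0.1599 0.166  0.1687]
scene -0.105 -0.085 24 s -0.10498138836789085 -0.09672955130071927 t [-0.0098  0.0009  0.0115] z [0.1624 0.1661 0.1682]
scene 0.035 0.05 102 s 0.03506063780419716 0.04986886081472793 t [-0.0285  0.0224  0.0354] z [0.1529 0.1651 0.1686]
scene 0.05 0.065 104 s 0.05004820565572775 0.06497581864398459 t [-0.0385  0.0214  0.0353] z [0.1537 0.1653 0.1684]
scene 0.065 0.08 106 s 0.06511158543228501 0.07971093516104152 t [-0.0383  0.0211  0.0357] z [0.1546 0.1652 0.1688]
scene 0.08 0.1 54 s 0.08001185627182879 0.08447548282440441 t [-0.0379  0.0208  0.0349] z [0.1521 0.1614 0.1694]
top -0.13 -0.11 74 s -0.12416394689511524 -0.11003337166324978 t [-0.0114 -0.0002  0.0108] z [0.1633 0.1659 0.1681]
top -0.105 -0.085 107 s -0.10496741585772461 -0.0852897031869644 t [-0.0108 -0.0002  0.0101] z [0.1636 0.1659 0.1683]
top -0.08 -0.06 106 s -0.07969803500319893 -0.060141607889351544 t [-0.0106 -0.0002  0.0104] z [0.1633 0.1659 0.1679]
top -0.06 -0.03 172 s -0.059748347707306526 -0.030108889244362932 t [-0.011  -0.0001  0.0121] z [0.1629 0.1657 0.168 ]
```

{"name": "drive_tool", "arguments": {
  "rows": [
    {"tx": 0,"ty": -0.1,"tz": 1.2,"ax": 0,"ay": 0,"az": 0,"claw": 5.0},
    {"tx": 0,"ty": 0,"tz": 1.8,"ax": 0,"ay": 0,"az": 0,"claw": 5.0},
    {"tx": 0,"ty": 0,"tz": 1.8,"ax": 0,"ay": 0,"az": 0,"claw": 5.0},
    {"tx": 0,"ty": 0,"tz": 1.2,"ax": 0,"ay": 0,"az": 0,"claw": 5.0},
    {"tx": 0,"ty": 0,"tz": 0.5,"ax": 0,"ay": 0,"az": 0,"claw": 5.0},
    {"tx": 0,"ty": 0,"tz": 0,"ax": 0,"ay": 0,"az": 0,"claw": 5.0}
  ]
}}

```text
time_s: 5.7
tcp_pos: [0.532, -0.0377, 0.0882]
ee_rot: [[-0.276, -0.961, -0.003], [-0.961, 0.276, -0.001], [0.002, 0.003, -1.0]]
wrist_force: [-1.0, 0.7, -5.5]
gripper_width: 0.684
gripper_force: 30.0
```

{"name": "drive_tool", "arguments": {
  "rows": [
    {"tx": 0,"ty": 0,"tz": 0.8,"ax": 0,"ay": 0,"az": 0,"claw": 5.0},
    {"tx": 0,"ty": 0,"tz": 0.8,"ax": 0,"ay": 0,"az": 0,"claw": 5.0},
    {"tx": 0,"ty": 0,"tz": 0.8,"ax": 0,"ay": 0,"az": 0,"claw": 5.0},
    {"tx": 0,"ty": 0,"tz": 0.5,"ax": 0,"ay": 0,"az": 0,"claw": 5.0},
    {"tx": 0,"ty": 0,"tz": 0.3,"ax": 0,"ay": 0,"az": 0,"claw": 5.0},
    {"tx": 0,"ty": 0,"tz": 0.1,"ax": 0,"ay": 0,"az": 0,"claw": 5.0},
    {"tx": 0,"ty": 0,"tz": 0,"ax": 0,"ay": 0,"az": 0,"claw": 5.0}
  ]
}}

```text
time_s: 6.28
tcp_pos: [0.533, -0.0375, 0.0564]
ee_rot: [[-0.275, -0.961, -0.0], [-0.961, 0.275, -0.0], [0.0, 0.0, -1.0]]
wrist_force: [-0.7, -0.0, -5.6]
gripper_width: 0.687
gripper_force: 30.0
```

{"name": "drive_tool", "arguments": {
  "rows": [
    {"tx": 0,"ty": 0,"tz": 0.08,"ax": 0,"ay": 0,"az": 0,"claw": 5.0},
    {"tx": 0,"ty": 0,"tz": 0.04,"ax": 0,"ay": 0,"az": 0,"claw": 5.0},
    {"tx": 0,"ty": -0.1,"tz": 0,"ax": 0,"ay": 0,"az": 0,"claw": 5.0},
    {"tx": 0,"ty": -0.1,"tz": 0,"ax": 0,"ay": 0,"az": 0,"claw": 5.0},
    {"tx": 0,"ty": 0,"tz": 0,"ax": 0,"ay": 0,"az": 0,"claw": 5.0},
    {"tx": 0,"ty": 0,"tz": 0,"ax": 0,"ay": 0,"az": 0,"claw": 5.0}
  ]
}}

```text
time_s: 6.78
tcp_pos: [0.5351, -0.038, 0.0555]
ee_rot: [[-0.275, -0.961, 0.0], [-0.961, 0.275, 0.0], [-0.0, -0.0, -1.0]]
wrist_force: [-0.4, 0.1, -5.6]
gripper_width: 0.687
gripper_force: 30.0
```

{"name": "drive_tool", "arguments": {
  "rows": [
    {"tx": 0,"ty": 0,"tz": 0.06,"ax": 0,"ay": 0,"az": 0,"claw": 5.0},
    {"tx": 0,"ty": 0,"tz": 0.0,"ax": 0,"ay": 0,"az": 0,"claw": 5.0}
  ]
}}

```text
time_s: 6.95
tcp_pos: [0.535, -0.038, 0.0554]
ee_rot: [[-0.275, -0.961, 0.0], [-0.961, 0.275, -0.0], [-0.0, -0.0, -1.0]]
wrist_force: [-1.8, 0.4, 0.2]
gripper_width: 0.68
gripper_force: 30.0
```

{"name": "drive_tool", "arguments": {
  "rows": [
    {"tx": 0,"ty": 0,"tz": 0.06,"ax": 0,"ay": 0,"az": 0,"claw": 5.0},
    {"tx": 0,"ty": 0,"tz": 0,"ax": 0,"ay": 0,"az": 0,"claw": 5.0}
  ]
}}

```text
time_s: 7.12
tcp_pos: [0.535, -0.038, 0.0553]
ee_rot: [[-0.275, -0.961, 0.001], [-0.961, 0.275, -0.0], [0.0, -0.001, -1.0]]
wrist_force: [-2.9, 2.0, 4.8]
gripper_width: 0.687
gripper_force: 30.0
```

{"name": "drive_tool", "arguments": {
  "rows": [
    {"tx": 0,"ty": 0,"tz": 0,"ax": 0,"ay": 0,"az": 0,"claw": 6.4},
    {"tx": 0,"ty": 0,"tz": 0,"ax": 0,"ay": 0,"az": 0,"claw": 7.4},
    {"tx": 0,"ty": 0,"tz": 0,"ax": 0,"ay": 0,"az": 0,"claw": 7.8},
    {"tx": 0,"ty": 0,"tz": 0,"ax": 0,"ay": 0,"az": 0,"claw": 7.8},
    {"tx": 0,"ty": 0,"tz": -1.5,"ax": 0,"ay": 0,"az": 0,"claw": 7.8},
    {"tx": 0,"ty": 0,"tz": -3,"ax": 0,"ay": 0,"az": 0,"claw": 7.8},
    {"tx": 0,"ty": 0,"tz": -3,"ax": 0,"ay": 0,"az": 0,"claw": 7.8},
    {"tx": 3.0,"ty": 0,"tz": -1,"ax": 0,"ay": 0,"az": 0,"claw": 0},
    {"tx": 3.5,"ty": 0,"tz": 0,"ax": 0,"ay": 0,"az": 0,"claw": 0},
    {"tx": 3.5,"ty": 0,"tz": 0,"ax": 0,"ay": 0,"az": 0,"claw": 0}
  ]
}}

```text
time_s: 7.95
tcp_pos: [0.5081, -0.1346, 0.1405]
ee_rot: [[-0.273, -0.962, 0.003], [-0.962, 0.273, 0.0], [-0.001, -0.003, -1.0]]
wrist_force: [-0.0, -0.5, -0.5]
gripper_width: 0.747
gripper_force: 0.0
```

{"name": "drive_tool", "arguments": {
  "rows": [
    {"tx": 3.5,"ty": 0,"tz": 0,"ax": 0,"ay": 0,"az": 0,"claw": 0},
    {"tx": 3.5,"ty": 0,"tz": 0,"ax": 0,"ay": 0,"az": 0,"claw": 0},
    {"tx": 0,"ty": 0,"tz": 0,"ax": 0,"ay": 0,"az": 0,"claw": 0},
    {"tx": 0,"ty": 0,"tz": 0,"ax": 0,"ay": 0,"az": 0,"claw": 0}
  ]
}}

```text
time_s: 8.28
tcp_pos: [0.4876, -0.203, 0.139]
ee_rot: [[-0.279, -0.96, 0.0], [-0.96, 0.279, -0.0], [-0.0, -0.0, -1.0]]
wrist_force: [0.5, 0.1, -0.3]
gripper_width: 0.452
gripper_force: 0.0
```

```bash
cat > m.py <<'E'
from h import *
import sys
tag=sys.argv[1];yaw0=float(sys.argv[2]);s=sense();print(s["time_s"],s["tcp_pos"],s["gripper_width"],s["wrist_force"])
o=[]
for n in("scene","top"):
    p,d=capture(n);np.savez(f"pics/{n}{tag}.npz",p=p,d=d);c=camera_params(n);X=c["R"]@np.array([.55,0,.06])+c["t"];x=c["intrinsics"]@X;x=(x/x[2])[:2].astype(int)
    o.append(cv2.resize(p[x[1]-60:x[1]+60,x[0]-60:x[0]+60],(396,396),interpolation=cv2.INTER_CUBIC))
cv2.imwrite(f"pics/c{tag}.png",cv2.cvtColor(np.hstack(o),cv2.COLOR_RGB2BGR))
N=np.array([.552,.0195]);W=world(d,"top");a=np.radians(yaw0)
for i in range(5):   # refit handle/head axis
    u=np.array([np.cos(a),np.sin(a)]);n=np.array([-u[1],u[0]])
    v=W[...,:2]-N;S=v@u;t=v@n;z=W[...,2]
    k=(d>0)&(z>.061)&(z<.072)&(abs(t)<.035)&(S>-.18)&(S<-.098)
    if k.sum()<20:print("handle hidden",k.sum());break
    l=cv2.fitLine(np.c_[S[k],t[k]].astype(np.float32),cv2.DIST_HUBER,0,.001,.001).ravel();a+=np.arctan2(l[1],l[0])
    off=l[3]-l[2]*l[1]/l[0]
print("yaw",np.degrees(a),"axis offset from nut",off,k.sum())
for lo,hi in((-.2,-.095),(-.08,-.03),(-.02,.018),(.018,.04)):
    k=(d>0)&(z>.060)&(z<.0715)&(abs(t)<.05)&(S>lo)&(S<hi)
    if k.sum()>3:print(lo,hi,k.sum(),"S",S[k].min(),S[k].max(),"t",np.percentile(t[k],[0,2,98,100]),"z",np.median(z[k]))
k=(d>0)&(z>.080)&(z<.095)&(abs(t)<.02)&(S<-.03)&(S>-.08)
if k.sum():print("wheel",S[k].mean(),t[k].mean(),z[k].max(),"world",W[k].mean(0))
E
python3 m.py 2 74
```

```text
8.2833 [ 0.4876 -0.203   0.139 ] 0.4521523805395597 [ 0.5126  0.1115 -0.277 ]
handle hidden 2Traceback (most recent call last):
  File "m.py", line 17, in <module>
    print("yaw",np.degrees(a),"axis offset from nut",off,k.sum())
                                                     ^^^
NameError: name 'off' is not defined
```

View pics/c2.png

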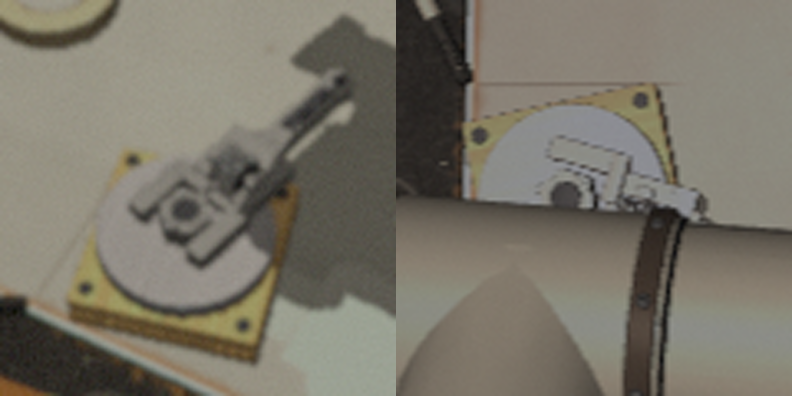

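The jaws now straddle the nut (left crop, nut at (185,210)), and the wrench is flat on the disc. The arm hides most of it from the top camera, so I'll measure from the scene view.

```bash
cat > an.py <<'E'
from h import *
import sys
tag,nm,a=sys.argv[1],sys.argv[2],np.radians(float(sys.argv[3]))
d=np.load(f"pics/{nm}{tag}.npz")["d"];W=world(d,nm);z=W[...,2]
N=np.array([.552,.0195]) if nm=="top" else np.array([.552,.0217])
off=0
for i in range(6):
    u=np.array([np.cos(a),np.sin(a)]);n=np.array([-u[1],u[0]])
    v=W[...,:2]-N;S=v@u;t=v@n
    k=(d>0)&(z>.062)&(z<.072)&(abs(t-off)<.025)&(S>-.18)&(S<-.1)
    if k.sum()<20:print("handle hidden",k.sum());break
    l=cv2.fitLine(np.c_[S[k],t[k]].astype(np.float32),cv2.DIST_HUBER,0,.001,.001).ravel();a+=np.arctan2(l[1],l[0])
    off=l[3]-l[2]*l[1]/l[0]
print("yaw",np.degrees(a),"axis offset from nut",off,k.sum())
for lo,hi in((-.2,-.1),(-.08,-.03),(-.018,.018),(.018,.04)):
    k=(d>0)&(z>.0615)&(z<.0715)&(abs(t)<.05)&(S>lo)&(S<hi)
    if k.sum()>3:
        q=np.histogram(t[k],np.arange(-.05,.0501,.0025))[0]
        print(lo,hi,k.sum(),"S",np.sort(S[k])[[1,-2]],"t",np.percentile(t[k],[2,98]),"z",np.median(z[k]),q)
k=(d>0)&(z>.080)&(z<.095)&(abs(t)<.03)&(S<-.02)&(S>-.09)
if k.sum():print("wheel",S[k].mean(),t[k].mean(),z[k].max(),"world",W[k].mean(0))
E
python3 an.py 2 scene 74;python3 an.py 2 top 74; sed -i '/^N=/,$d' m.py; echo 'import os;a=sys.argv[2];os.system(f"python3 an.py {tag} scene {a};python3 an.py {tag} top {a}")'>>m.py
```

```text
yaw 74.04608233227458 axis offset from nut 0.0019040287 230
-0.2 -0.1 236 S [-0.184  -0.1004] t [-0.0103  0.0127] z 0.06734285574222446 [ 0  0  0  0  0  0  0  0  0  0  0  0  0  0  1  7 17 27 25 20 26 27 26 21
 30  9  0  0  0  0  0  0  0  0  0  0  0  0  0  0]
-0.08 -0.03 220 S [-0.0797 -0.0302] t [-0.0314  0.0316] z 0.06835137597961899 [ 0  0  0  0  1  2  1  1 11 12 12  9  9  8  6  3  7  4  4  3  4  2  2  4
  7 10 10 10 14 10 15 20 17  2  0  0  0  0  0  0]
-0.018 0.018 229 S [-0.0177  0.0176] t [-0.0388  0.0356] z 0.06811212994528057 [ 0  0  0  3 10 13 12 10 12 12 15  1  1  4  2  2  0  2  2  0  4  3  7  4
  5  4  9  5 16  9 13 14  9 15 11  0  0  0  0  0]
0.018 0.04 26 S [0.0183 0.0214] t [-0.0368  0.0346] z 0.06615531720746742 [0 0 0 0 0 3 2 2 2 2 2 0 0 0 0 0 0 0 0 2 0 0 0 0 0 0 0 0 2 3 1 1 1 3 0 0 0
 0 0 0]
wheel -0.05161004575129428 0.0019392158053143991 0.09361212879212151 world [ 0.5359 -0.0274  0.085 ]
handle hidden 1
yaw 74.0 axis offset from nut 0 1
-0.08 -0.03 145 S [-0.0795 -0.0301] t [-0.0368 -0.0072] z 0.06813500931043949 [ 0  0  0  0  3  2  1  2 14 23 23 19 18 16 14  4  2  3  0  1  0  0  0  0
  0  0  0  0  0  0  0  0  0  0  0  0  0  0  0  0]
-0.018 0.018 128 S [-0.0175  0.0177] t [-0.0394 -0.0023] z 0.06841913040778824 [ 0  0  0  0 14 16 17 18 17 16  7  0  3  4  2  3  3  2  3  1  1  0  0  1
  0  0  0  0  0  0  0  0  0  0  0  0  0  0  0  0]
0.018 0.04 11 S [0.0189 0.0211] t [-0.039  -0.0049] z 0.06898680967210229 [0 0 0 0 2 1 2 2 1 1 1 0 0 0 0 0 0 0 0 1 0 0 0 0 0 0 0 0 0 0 0 0 0 0 0 0 0
 0 0 0]
wheel -0.049776517189845715 -0.007295031077561643 0.08928625094462465 world [ 0.5453 -0.0304  0.0849]
```

{"name": "drive_tool", "arguments": {
  "rows": [
    {"tx": -1.5,"ty": 0.02,"tz": 0,"ax": 0,"ay": 0,"az": 0,"claw": 0},
    {"tx": -3.0,"ty": 0.03,"tz": 0,"ax": 0,"ay": 0,"az": 0,"claw": 0},
    {"tx": -3.5,"ty": 0,"tz": 0,"ax": 0,"ay": 0,"az": 0,"claw": 0},
    {"tx": -3.5,"ty": 0,"tz": 0.5,"ax": 0,"ay": 0,"az": 0,"claw": 0},
    {"tx": -2.8,"ty": 0,"tz": 1,"ax": 0,"ay": 0,"az": 0,"claw": 0},
    {"tx": -1.5,"ty": 0,"tz": 1,"ax": 0,"ay": 0,"az": 0,"claw": 0},
    {"tx": 0,"ty": 0,"tz": 0.8,"ax": 0,"ay": 0,"az": 0,"claw": 0},
    {"tx": 0,"ty": 0,"tz": 0,"ax": 0,"ay": 0,"az": 0,"claw": 0},
    {"tx": 0,"ty": 0,"tz": 0,"ax": 0,"ay": 0,"az": 0,"claw": 0}
  ]
}}

```text
time_s: 9.13
tcp_pos: [0.5307, -0.0489, 0.1057]
ee_rot: [[-0.274, -0.962, -0.001], [-0.962, 0.274, -0.0], [0.001, 0.001, -1.0]]
wrist_force: [0.9, -0.7, -0.4]
gripper_width: 0.003
gripper_force: 0.0
```

{"name": "drive_tool", "arguments": {
  "rows": [
    {"tx": 0.3,"ty": 0,"tz": 1.2,"ax": 0,"ay": 0,"az": 0,"claw": 0},
    {"tx": 0,"ty": 0,"tz": 0.95,"ax": 0,"ay": 0,"az": 0,"claw": 0},
    {"tx": 0,"ty": 0,"tz": 0,"ax": 0,"ay": 0,"az": 0,"claw": 0},
    {"tx": 0,"ty": 0,"tz": 0,"ax": 0,"ay": 0,"az": 0,"claw": 0}
  ]
}}

```text
time_s: 9.47
tcp_pos: [0.5299, -0.0529, 0.0845]
ee_rot: [[-0.276, -0.961, -0.001], [-0.961, 0.276, -0.0], [0.001, 0.001, -1.0]]
wrist_force: [0.1, -0.1, 0.8]
gripper_width: 0.005
gripper_force: 0.0
```

{"name": "drive_tool", "arguments": {
  "rows": [
    {"tx": -0.5,"ty": 0,"tz": 0,"ax": 0,"ay": 0,"az": 0,"claw": 0},
    {"tx": -0.5,"ty": 0,"tz": 0,"ax": 0,"ay": 0,"az": 0,"claw": 0},
    {"tx": -0.5,"ty": 0,"tz": 0,"ax": 0,"ay": 0,"az": 0,"claw": 0},
    {"tx": -0.5,"ty": 0,"tz": 0,"ax": 0,"ay": 0,"az": 0,"claw": 0}
  ]
}}

```text
time_s: 9.8
tcp_pos: [0.5362, -0.0329, 0.086]
ee_rot: [[-0.275, -0.961, 0.001], [-0.961, 0.275, -0.001], [0.0, -0.001, -1.0]]
wrist_force: [-1.8, -1.7, 6.3]
gripper_width: 0.008
gripper_force: 3.0
```

{"name": "drive_tool", "arguments": {
  "rows": [
    {"tx": -0.5,"ty": 0,"tz": 0,"ax": 0,"ay": 0,"az": 0,"claw": 0},
    {"tx": -0.5,"ty": 0,"tz": 0,"ax": 0,"ay": 0,"az": 0,"claw": 0},
    {"tx": -0.5,"ty": 0,"tz": 0,"ax": 0,"ay": 0,"az": 0,"claw": 0},
    {"tx": -0.5,"ty": 0,"tz": 0,"ax": 0,"ay": 0,"az": 0,"claw": 0},
    {"tx": -0.3,"ty": 0,"tz": 0,"ax": 0,"ay": 0,"az": 0,"claw": 0}
  ]
}}

```text
time_s: 10.22
tcp_pos: [0.5428, -0.0099, 0.0851]
ee_rot: [[-0.275, -0.961, 0.002], [-0.961, 0.275, 0.001], [-0.001, -0.002, -1.0]]
wrist_force: [0.2, -0.6, -0.8]
gripper_width: 0.005
gripper_force: 0.0
```

{"name": "drive_tool", "arguments": {
  "rows": [
    {"tx": 0,"ty": 0,"tz": -1.2,"ax": 0,"ay": 0,"az": 0,"claw": 0},
    {"tx": 0.8,"ty": 0,"tz": -0.8,"ax": 0,"ay": 0,"az": 0,"claw": 0},
    {"tx": 1.7,"ty": 0,"tz": 0,"ax": 0,"ay": 0,"az": 0,"claw": 0},
    {"tx": 1.2,"ty": 0,"tz": 0,"ax": 0,"ay": 0,"az": 0,"claw": 0},
    {"tx": 0.6,"ty": 0,"tz": 0.5,"ax": 0,"ay": 0,"az": 0,"claw": 0},
    {"tx": 0,"ty": 0,"tz": 0.9,"ax": 0,"ay": 0,"az": 0,"claw": 0},
    {"tx": 0,"ty": 0,"tz": 0.68,"ax": 0,"ay": 0,"az": 0,"claw": 0},
    {"tx": 0,"ty": 0,"tz": 0,"ax": 0,"ay": 0,"az": 0,"claw": 0}
  ]
}}

```text
time_s: 10.88
tcp_pos: [0.5288, -0.0524, 0.0815]
ee_rot: [[-0.276, -0.961, -0.004], [-0.961, 0.276, -0.0], [0.002, 0.004, -1.0]]
wrist_force: [0.0, 0.4, -0.1]
gripper_width: 0.005
gripper_force: 0.0
```

{"name": "drive_tool", "arguments": {
  "rows": [
    {"tx": -0.5,"ty": 0,"tz": 0,"ax": 0,"ay": 0,"az": 0,"claw": 0},
    {"tx": -0.5,"ty": 0,"tz": 0,"ax": 0,"ay": 0,"az": 0,"claw": 0},
    {"tx": -0.5,"ty": 0,"tz": 0,"ax": 0,"ay": 0,"az": 0,"claw": 0},
    {"tx": -0.5,"ty": 0,"tz": 0,"ax": 0,"ay": 0,"az": 0,"claw": 0}
  ]
}}

```text
time_s: 11.22
tcp_pos: [0.535, -0.0343, 0.0856]
ee_rot: [[-0.274, -0.962, -0.003], [-0.962, 0.274, -0.004], [0.005, 0.002, -1.0]]
wrist_force: [-5.1, -8.5, 12.3]
gripper_width: 0.005
gripper_force: 6.2
```

{"name": "drive_tool", "arguments": {
  "rows": [
    {"tx": -0.5,"ty": 0,"tz": 0,"ax": 0,"ay": 0,"az": 0,"claw": 0},
    {"tx": -0.5,"ty": 0,"tz": 0,"ax": 0,"ay": 0,"az": 0,"claw": 0},
    {"tx": -0.5,"ty": 0,"tz": 0,"ax": 0,"ay": 0,"az": 0,"claw": 0},
    {"tx": -0.5,"ty": 0,"tz": 0,"ax": 0,"ay": 0,"az": 0,"claw": 0},
    {"tx": -0.3,"ty": 0,"tz": 0,"ax": 0,"ay": 0,"az": 0,"claw": 0},
    {"tx": 0,"ty": 0,"tz": -1.2,"ax": 0,"ay": 0,"az": 0,"claw": 0},
    {"tx": 0.8,"ty": 0,"tz": -0.8,"ax": 0,"ay": 0,"az": 0,"claw": 0},
    {"tx": 1.7,"ty": 0,"tz": 0,"ax": 0,"ay": 0,"az": 0,"claw": 0},
    {"tx": 1.2,"ty": 0,"tz": 0,"ax": 0,"ay": 0,"az": 0,"claw": 0},
    {"tx": 0.6,"ty": 0,"tz": 0,"ax": 0,"ay": 0,"az": 0,"claw": 0}
  ]
}}

```text
time_s: 12.05
tcp_pos: [0.5297, -0.0533, 0.1039]
ee_rot: [[-0.276, -0.961, -0.0], [-0.961, 0.276, 0.0], [-0.0, 0.0, -1.0]]
wrist_force: [0.7, 0.2, -0.4]
gripper_width: 0.007
gripper_force: 0.0
```

```bash
python3 m.py 3 74
```

```text
yaw 85.47449422232094 axis offset from nut 0.023756098 63
-0.2 -0.1 63 S [-0.1717 -0.1004] t [0.0138 0.0339] z 0.0673264851547842 [ 0  0  0  0  0  0  0  0  0  0  0  0  0  0  0  0  0  0  0  0  0  0  0  0
  0  4  7  7  5 13 12  5  3  7  0  0  0  0  0  0]
-0.08 -0.03 241 S [-0.08   -0.0302] t [-0.0234  0.0449] z 0.06842997200999792 [ 0  0  0  0  0  0  0  0  0  3  4  3  6 12 12 13  7  6  3  3  7  2  5  6
  2  2  4  9  8 10 11 11 15 14 14 21 14 10  4  0]
-0.018 0.018 214 S [-0.0178  0.0179] t [-0.0344  0.0366] z 0.06809640406200693 [ 0  0  0  0  1  3  8 13 10 12 14 12  4  1  0  3  2  3  4  3  1  3  4  6
  3  5  5 10 13  8 16  9 15 11  9  3  0  0  0  0]
0.018 0.04 37 S [0.0185 0.0295] t [-0.0251  0.0291] z 0.0675045658358274 [0 0 0 0 0 0 0 0 0 2 1 0 0 0 0 0 0 0 0 1 0 0 0 0 0 4 4 4 7 4 5 5 0 0 0 0 0
 0 0 0]
wheel -0.047506979499990505 0.011072630452483483 0.09048374410002015 world [ 0.5372 -0.0248  0.0846]
yaw 74.03860215498774 axis offset from nut 0.002038694 316
-0.2 -0.1 319 S [-0.1813 -0.1017] t [-0.0089  0.0127] z 0.06728115919383149 [ 0  0  0  0  0  0  0  0  0  0  0  0  0  0  0  0 26 33 36 33 36 35 40 35
 37  8  0  0  0  0  0  0  0  0  0  0  0  0  0  0]
12.05 [ 0.5297 -0.0533  0.1039] 0.00671217272565293 [ 0.6897  0.1636 -0.4471]
```

View pics/c3.png

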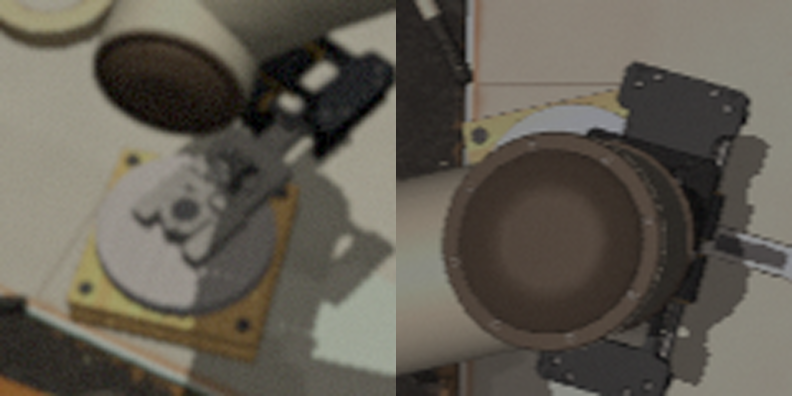

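Yaw is unchanged at 74° and the wrench has moved about 2 mm along its own x, so the jaws are still around the nut. Two more strokes.

{"name": "drive_tool", "arguments": {
  "rows": [
    {"tx": 0,"ty": 0,"tz": 1.2,"ax": 0,"ay": 0,"az": 0,"claw": 0},
    {"tx": 0,"ty": 0,"tz": 0.75,"ax": 0,"ay": 0,"az": 0,"claw": 0},
    {"tx": 0,"ty": 0,"tz": 0,"ax": 0,"ay": 0,"az": 0,"claw": 0},
    {"tx": -0.5,"ty": 0,"tz": 0,"ax": 0,"ay": 0,"az": 0,"claw": 0},
    {"tx": -0.5,"ty": 0,"tz": 0,"ax": 0,"ay": 0,"az": 0,"claw": 0},
    {"tx": -0.5,"ty": 0,"tz": 0,"ax": 0,"ay": 0,"az": 0,"claw": 0},
    {"tx": -0.5,"ty": 0,"tz": 0,"ax": 0,"ay": 0,"az": 0,"claw": 0},
    {"tx": -0.5,"ty": 0,"tz": 0,"ax": 0,"ay": 0,"az": 0,"claw": 0}
  ]
}}

```text
time_s: 12.82
tcp_pos: [0.5375, -0.0293, 0.0863]
ee_rot: [[-0.274, -0.962, 0.0], [-0.962, 0.274, -0.003], [0.003, -0.001, -1.0]]
wrist_force: [-1.7, -5.8, 7.4]
gripper_width: 0.006
gripper_force: 3.5
```

{"name": "drive_tool", "arguments": {
  "rows": [
    {"tx": -0.5,"ty": 0,"tz": 0,"ax": 0,"ay": 0,"az": 0,"claw": 0},
    {"tx": -0.5,"ty": 0,"tz": 0,"ax": 0,"ay": 0,"az": 0,"claw": 0},
    {"tx": -0.5,"ty": 0,"tz": 0,"ax": 0,"ay": 0,"az": 0,"claw": 0},
    {"tx": -0.3,"ty": 0,"tz": 0,"ax": 0,"ay": 0,"az": 0,"claw": 0},
    {"tx": 0,"ty": 0,"tz": -1.2,"ax": 0,"ay": 0,"az": 0,"claw": 0},
    {"tx": 0.8,"ty": 0,"tz": -0.8,"ax": 0,"ay": 0,"az": 0,"claw": 0},
    {"tx": 1.7,"ty": 0,"tz": 0,"ax": 0,"ay": 0,"az": 0,"claw": 0},
    {"tx": 1.2,"ty": 0,"tz": 0,"ax": 0,"ay": 0,"az": 0,"claw": 0},
    {"tx": 0.5,"ty": 0,"tz": 0,"ax": 0,"ay": 0,"az": 0,"claw": 0},
    {"tx": 0,"ty": 0,"tz": 0,"ax": 0,"ay": 0,"az": 0,"claw": 0}
  ]
}}

```text
time_s: 13.65
tcp_pos: [0.5299, -0.0524, 0.1042]
ee_rot: [[-0.277, -0.961, -0.0], [-0.961, 0.277, 0.0], [0.0, 0.0, -1.0]]
wrist_force: [0.7, 0.4, -0.6]
gripper_width: 0.003
gripper_force: 0.0
```

{"name": "drive_tool", "arguments": {
  "rows": [
    {"tx": 0,"ty": 0,"tz": 1.2,"ax": 0,"ay": 0,"az": 0,"claw": 0},
    {"tx": 0,"ty": 0,"tz": 0.78,"ax": 0,"ay": 0,"az": 0,"claw": 0},
    {"tx": 0,"ty": 0,"tz": 0,"ax": 0,"ay": 0,"az": 0,"claw": 0},
    {"tx": -0.5,"ty": 0,"tz": 0,"ax": 0,"ay": 0,"az": 0,"claw": 0},
    {"tx": -0.5,"ty": 0,"tz": 0,"ax": 0,"ay": 0,"az": 0,"claw": 0},
    {"tx": -0.5,"ty": 0,"tz": 0,"ax": 0,"ay": 0,"az": 0,"claw": 0},
    {"tx": -0.5,"ty": 0,"tz": 0,"ax": 0,"ay": 0,"az": 0,"claw": 0},
    {"tx": -0.5,"ty": 0,"tz": 0,"ax": 0,"ay": 0,"az": 0,"claw": 0}
  ]
}}

```text
time_s: 14.32
tcp_pos: [0.5378, -0.0282, 0.0864]
ee_rot: [[-0.274, -0.962, 0.0], [-0.962, 0.274, -0.003], [0.002, -0.001, -1.0]]
wrist_force: [-1.8, -5.6, 6.1]
gripper_width: 0.008
gripper_force: 3.2
```

{"name": "drive_tool", "arguments": {
  "rows": [
    {"tx": -0.5,"ty": 0,"tz": 0,"ax": 0,"ay": 0,"az": 0,"claw": 0},
    {"tx": -0.5,"ty": 0,"tz": 0,"ax": 0,"ay": 0,"az": 0,"claw": 0},
    {"tx": -0.5,"ty": 0,"tz": 0,"ax": 0,"ay": 0,"az": 0,"claw": 0},
    {"tx": -0.3,"ty": 0,"tz": 0,"ax": 0,"ay": 0,"az": 0,"claw": 0},
    {"tx": 0,"ty": 0,"tz": -1.2,"ax": 0,"ay": 0,"az": 0,"claw": 0},
    {"tx": 1.0,"ty": 0,"tz": -2.0,"ax": 0,"ay": 0,"az": 0,"claw": 0},
    {"tx": 3.0,"ty": 0,"tz": -1.5,"ax": 0,"ay": 0,"az": 0,"claw": 0},
    {"tx": 3.5,"ty": 0,"tz": 0,"ax": 0,"ay": 0,"az": 0,"claw": 0},
    {"tx": 3.5,"ty": 0,"tz": 0,"ax": 0,"ay": 0,"az": 0,"claw": 0},
    {"tx": 3.5,"ty": 0,"tz": 0,"ax": 0,"ay": 0,"az": 0,"claw": 0}
  ]
}}

```text
time_s: 15.15
tcp_pos: [0.5025, -0.1497, 0.132]
ee_rot: [[-0.274, -0.962, 0.002], [-0.962, 0.274, 0.001], [-0.001, -0.001, -1.0]]
wrist_force: [0.8, 0.5, 0.4]
gripper_width: 0.004
gripper_force: 0.0
```

{"name": "drive_tool", "arguments": {
  "rows": [
    {"tx": 2,"ty": 0,"tz": 0,"ax": 0,"ay": 0,"az": 0,"claw": 0},
    {"tx": 0,"ty": 0,"tz": 0,"ax": 0,"ay": 0,"az": 0,"claw": 0}
  ]
}}

```text
time_s: 15.32
tcp_pos: [0.496, -0.1708, 0.1314]
ee_rot: [[-0.279, -0.96, -0.0], [-0.96, 0.279, 0.0], [-0.0, 0.0, -1.0]]
wrist_force: [-0.3, 0.4, 0.2]
gripper_width: 0.007
gripper_force: 0.0
```

```bash
python3 m.py 4 74
```

```text
yaw 73.09390252689732 axis offset from nut 0.0005375967 228
-0.2 -0.1 237 S [-0.1811 -0.1011] t [-0.0114  0.0114] z 0.06735408715075368 [ 0  0  0  0  0  0  0  0  0  0  0  0  0  0  1 16 24 23 23 22 25 30 23 30
 19  1  0  0  0  0  0  0  0  0  0  0  0  0  0  0]
-0.08 -0.03 239 S [-0.0795 -0.0303] t [-0.0295  0.0297] z 0.06827470460489302 [ 0  0  0  0  0  0  0  3 12 14 13 12  3  8  6  3  6  4  5  6  6  6  3  5
 13  9 13 12 15 12 19 28  3  0  0  0  0  0  0  0]
-0.018 0.018 197 S [-0.0178  0.0176] t [-0.0336  0.034 ] z 0.06804781300776669 [ 0  0  0  0  0  1  5 12  8 16 10  7  6  4  1  1  2  1  1  2  2  2  2  5
  4  2 11  9 13 14 14  8 16 18  0  0  0  0  0  0]
0.018 0.04 44 S [0.0181 0.0239] t [-0.0333  0.0342] z 0.06791591289863122 [0 0 0 0 0 0 2 2 3 2 3 3 5 0 0 0 0 0 0 2 1 1 0 0 0 0 0 1 3 3 2 4 4 2 1 0 0
 0 0 0]
wheel -0.04876859418599391 0.000353702805801279 0.09150729112202137 world [ 0.5375 -0.0249  0.0848]
handle hidden 0
yaw 74.0 axis offset from nut 0 0
-0.08 -0.03 158 S [-0.0796 -0.0302] t [-0.0293 -0.0051] z 0.0682136239541658 [ 0  0  0  0  0  0  0  1 19 23 23 17 19 15 16  7  7  8  1  2  0  0  0  0
  0  0  0  0  0  0  0  0  0  0  0  0  0  0  0  0]
-0.018 0.018 129 S [-0.0174  0.0176] t [-0.0333 -0.0003] z 0.06817931146853505 [ 0  0  0  0  0  0  8 18 17 17 17 17 14  5  3  5  2  1  1  1  1  0  0  0
  2  0  0  0  0  0  0  0  0  0  0  0  0  0  0  0]
0.018 0.04 16 S [0.0189 0.0224] t [-0.0339 -0.0012] z 0.06735508355632203 [0 0 0 0 0 0 2 2 2 2 2 2 2 0 0 0 0 0 1 1 0 0 0 0 0 0 0 0 0 0 0 0 0 0 0 0 0
 0 0 0]
wheel -0.049164407340680664 -0.005246320543238792 0.08830829321714863 world [ 0.5435 -0.0292  0.0846]
15.3167 [ 0.496  -0.1708  0.1314] 0.007157240291712929 [-0.3063  0.369   0.2493]
```

View pics/c4.png

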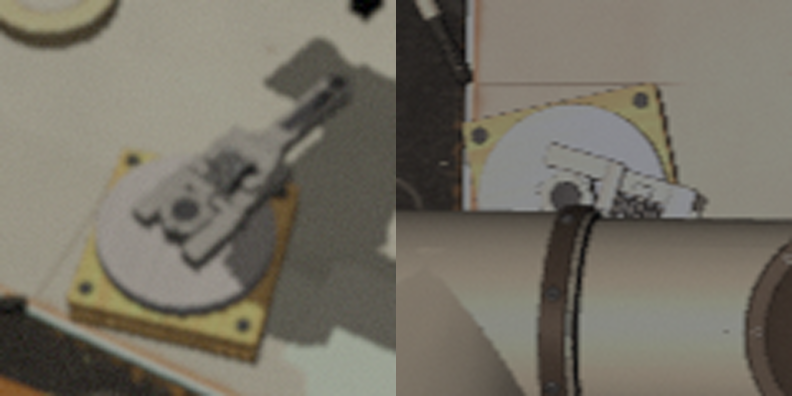

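Jaw outer faces sit at +34 and about −33.7 mm, so travel is roughly 14 mm. The jaw is snug, and the nut is within 2 mm of the mouth. Next I'll take the handle about 130 mm behind the mouth.

{"name": "drive_tool", "arguments": {
  "rows": [
    {"tx": -1.5,"ty": 0.05,"tz": 0,"ax": 0,"ay": 0,"az": 0,"claw": 5},
    {"tx": -2.5,"ty": 0,"tz": 0,"ax": 0,"ay": 0,"az": 0,"claw": 5},
    {"tx": -2.0,"ty": 0,"tz": 0,"ax": 0,"ay": 0,"az": 0,"claw": 5},
    {"tx": -1.0,"ty": 0,"tz": 0,"ax": 0,"ay": 0,"az": 0,"claw": 5},
    {"tx": 0,"ty": 0,"tz": 0,"ax": 0,"ay": 0,"az": 0,"claw": 5},
    {"tx": 0,"ty": 0,"tz": 0,"ax": 0,"ay": 0,"az": 0,"claw": 5},
    {"tx": 0,"ty": 0,"tz": 0,"ax": 0,"ay": 0,"az": 0,"claw": 5}
  ]
}}

```text
time_s: 16.0
tcp_pos: [0.5156, -0.1009, 0.1314]
ee_rot: [[-0.275, -0.962, -0.0], [-0.962, 0.275, 0.0], [0.0, 0.0, -1.0]]
wrist_force: [0.2, -0.2, -0.3]
gripper_width: 0.45
gripper_force: 0.0
```

{"name": "drive_tool", "arguments": {
  "rows": [
    {"tx": 0,"ty": 0,"tz": 1.5,"ax": 0,"ay": 0,"az": 0,"claw": 5},
    {"tx": 0,"ty": 0,"tz": 1.5,"ax": 0,"ay": 0,"az": 0,"claw": 5},
    {"tx": 0,"ty": 0,"tz": 0,"ax": 0,"ay": 0,"az": 0,"claw": 5},
    {"tx": 0,"ty": 0,"tz": 0,"ax": 0,"ay": 0,"az": 0,"claw": 5}
  ]
}}

```text
time_s: 16.33
tcp_pos: [0.5151, -0.1018, 0.1011]
ee_rot: [[-0.276, -0.961, -0.002], [-0.961, 0.276, -0.0], [0.001, 0.002, -1.0]]
wrist_force: [0.7, -0.9, 0.8]
gripper_width: 0.564
gripper_force: 0.0
```

{"name": "drive_tool", "arguments": {
  "rows": [
    {"tx": 0,"ty": 0,"tz": 1.5,"ax": 0,"ay": 0,"az": 0,"claw": 5},
    {"tx": 0,"ty": 0,"tz": 2.0,"ax": 0,"ay": 0,"az": 0,"claw": 5},
    {"tx": 0,"ty": 0,"tz": 1.5,"ax": 0,"ay": 0,"az": 0,"claw": 5},
    {"tx": 0,"ty": 0,"tz": 0.7,"ax": 0,"ay": 0,"az": 0,"claw": 5},
    {"tx": 0,"ty": 0,"tz": 0,"ax": 0,"ay": 0,"az": 0,"claw": 4},
    {"tx": 0,"ty": 0,"tz": 0,"ax": 0,"ay": 0,"az": 0,"claw": 3.2},
    {"tx": 0,"ty": 0,"tz": 0,"ax": 0,"ay": 0,"az": 0,"claw": 2.6},
    {"tx": 0,"ty": 0,"tz": 0,"ax": 0,"ay": 0,"az": 0,"claw": 2.2},
    {"tx": 0,"ty": 0,"tz": 0,"ax": 0,"ay": 0,"az": 0,"claw": 1.8},
    {"tx": 0,"ty": 0,"tz": 0,"ax": 0,"ay": 0,"az": 0,"claw": 1.8}
  ]
}}

```text
time_s: 17.17
tcp_pos: [0.5163, -0.1011, 0.0453]
ee_rot: [[-0.276, -0.961, 0.002], [-0.961, 0.276, 0.0], [-0.001, -0.002, -1.0]]
wrist_force: [0.3, 0.1, 1.8]
gripper_width: 0.251
gripper_force: 30.0
```

{"name": "drive_tool", "arguments": {
  "rows": [
    {"tx": 0,"ty": 0,"tz": 0,"ax": 0,"ay": 0,"az": 0,"claw": 1.6},
    {"tx": 0,"ty": 0,"tz": 0,"ax": 0,"ay": 0,"az": 0,"claw": 1.6},
    {"tx": 0,"ty": 0,"tz": 0,"ax": 0,"ay": 0,"az": 0,"claw": 1.6},
    {"tx": 0,"ty": 0,"tz": 0,"ax": 0,"ay": 0,"az": 0,"claw": 1.6}
  ]
}}

```text
time_s: 17.5
tcp_pos: [0.5163, -0.1012, 0.0452]
ee_rot: [[-0.275, -0.961, 0.001], [-0.961, 0.275, -0.0], [-0.0, -0.001, -1.0]]
wrist_force: [-1.0, 0.0, 5.4]
gripper_width: 0.251
gripper_force: 30.0
```

{"name": "drive_tool", "arguments": {
  "rows": [
    {"tx": -0.012,"ty": 0.549,"tz": 0,"ax": 0,"ay": 0,"az": 0.0436,"claw": 1.6},
    {"tx": -0.012,"ty": 0.549,"tz": 0,"ax": 0,"ay": 0,"az": 0.0436,"claw": 1.6},
    {"tx": -0.012,"ty": 0.549,"tz": 0,"ax": 0,"ay": 0,"az": 0.0436,"claw": 1.6},
    {"tx": -0.012,"ty": 0.549,"tz": 0,"ax": 0,"ay": 0,"az": 0.0436,"claw": 1.6},
    {"tx": -0.012,"ty": 0.549,"tz": 0,"ax": 0,"ay": 0,"az": 0.0436,"claw": 1.6},
    {"tx": -0.012,"ty": 0.549,"tz": 0,"ax": 0,"ay": 0,"az": 0.0436,"claw": 1.6},
    {"tx": -0.012,"ty": 0.549,"tz": 0,"ax": 0,"ay": 0,"az": 0.0436,"claw": 1.6},
    {"tx": -0.012,"ty": 0.549,"tz": 0,"ax": 0,"ay": 0,"az": 0.0436,"claw": 1.6},
    {"tx": -0.012,"ty": 0.549,"tz": 0,"ax": 0,"ay": 0,"az": 0.0436,"claw": 1.6},
    {"tx": 0,"ty": 0,"tz": 0,"ax": 0,"ay": 0,"az": 0,"claw": 1.6}
  ]
}}

```text
time_s: 18.33
tcp_pos: [0.473, -0.0783, 0.0453]
ee_rot: [[-0.622, -0.783, 0.003], [-0.783, 0.622, 0.0], [-0.002, -0.002, -1.0]]
wrist_force: [0.2, 0.4, 4.3]
gripper_width: 0.25
gripper_force: 30.0
```

{"name": "drive_tool", "arguments": {
  "rows": [
    {"tx": -0.012,"ty": 0.549,"tz": 0,"ax": 0,"ay": 0,"az": 0.0436,"claw": 1.6},
    {"tx": -0.012,"ty": 0.549,"tz": 0,"ax": 0,"ay": 0,"az": 0.0436,"claw": 1.6},
    {"tx": -0.012,"ty": 0.549,"tz": 0,"ax": 0,"ay": 0,"az": 0.0436,"claw": 1.6},
    {"tx": -0.012,"ty": 0.549,"tz": 0,"ax": 0,"ay": 0,"az": 0.0436,"claw": 1.6},
    {"tx": -0.012,"ty": 0.549,"tz": 0,"ax": 0,"ay": 0,"az": 0.0436,"claw": 1.6},
    {"tx": -0.012,"ty": 0.549,"tz": 0,"ax": 0,"ay": 0,"az": 0.0436,"claw": 1.6},
    {"tx": -0.012,"ty": 0.549,"tz": 0,"ax": 0,"ay": 0,"az": 0.0436,"claw": 1.6},
    {"tx": -0.012,"ty": 0.549,"tz": 0,"ax": 0,"ay": 0,"az": 0.0436,"claw": 1.6},
    {"tx": -0.012,"ty": 0.549,"tz": 0,"ax": 0,"ay": 0,"az": 0.0436,"claw": 1.6},
    {"tx": 0,"ty": 0,"tz": 0,"ax": 0,"ay": 0,"az": 0,"claw": 1.6}
  ]
}}

```text
time_s: 19.17
tcp_pos: [0.4416, -0.0405, 0.0452]
ee_rot: [[-0.873, -0.487, 0.003], [-0.487, 0.873, 0.0], [-0.003, -0.001, -1.0]]
wrist_force: [1.9, 2.1, 6.3]
gripper_width: 0.251
gripper_force: 29.9
```

{"name": "drive_tool", "arguments": {
  "rows": [
    {"tx": 0,"ty": 0,"tz": 0,"ax": 0,"ay": 0,"az": 0,"claw": 1.6},
    {"tx": 0,"ty": 0,"tz": 0,"ax": 0,"ay": 0,"az": 0,"claw": 1.6},
    {"tx": 0,"ty": 0,"tz": 0,"ax": 0,"ay": 0,"az": 0,"claw": 2.3},
    {"tx": 0,"ty": 0,"tz": 0,"ax": 0,"ay": 0,"az": 0,"claw": 3.5},
    {"tx": 0,"ty": 0,"tz": 0,"ax": 0,"ay": 0,"az": 0,"claw": 4.5},
    {"tx": 0,"ty": 0,"tz": 0,"ax": 0,"ay": 0,"az": 0,"claw": 4.5},
    {"tx": 0,"ty": 0,"tz": 0,"ax": 0,"ay": 0,"az": 0,"claw": 4.5},
    {"tx": 0,"ty": 0,"tz": -1.5,"ax": 0,"ay": 0,"az": 0,"claw": 4.5},
    {"tx": 0,"ty": 0,"tz": -2.5,"ax": 0,"ay": 0,"az": 0,"claw": 4.5},
    {"tx": 0,"ty": 0,"tz": -3.5,"ax": 0,"ay": 0,"az": 0,"claw": 4.5}
  ]
}}

```text
time_s: 20.0
tcp_pos: [0.438, -0.0418, 0.1181]
ee_rot: [[-0.874, -0.485, -0.007], [-0.485, 0.874, -0.001], [0.007, 0.002, -1.0]]
wrist_force: [1.9, 1.1, -0.3]
gripper_width: 0.51
gripper_force: 0.0
```

{"name": "drive_tool", "arguments": {
  "rows": [
    {"tx": 0,"ty": 0,"tz": -3.5,"ax": 0,"ay": 0,"az": 0,"claw": 4.5},
    {"tx": 0,"ty": -2,"tz": -2,"ax": 0,"ay": 0,"az": 0,"claw": 4.5},
    {"tx": 0,"ty": -3.5,"tz": 0,"ax": 0,"ay": 0,"az": 0,"claw": 4.5},
    {"tx": 0,"ty": -3.5,"tz": 0,"ax": 0,"ay": 0,"az": 0,"claw": 4.5},
    {"tx": 0,"ty": -3.5,"tz": 0,"ax": 0,"ay": 0,"az": 0,"claw": 4.5},
    {"tx": 0,"ty": -3.5,"tz": 0,"ax": 0,"ay": 0,"az": 0,"claw": 4.5},
    {"tx": 0,"ty": -3.5,"tz": 0,"ax": 0,"ay": 0,"az": 0,"claw": 4.5},
    {"tx": 0,"ty": -2,"tz": 0,"ax": 0,"ay": 0,"az": 0,"claw": 4.5},
    {"tx": 0,"ty": 0,"tz": 0,"ax": 0,"ay": 0,"az": 0,"claw": 4.5}
  ]
}}

```text
time_s: 20.75
tcp_pos: [0.5458, -0.2324, 0.1732]
ee_rot: [[-0.876, -0.483, -0.001], [-0.483, 0.876, -0.001], [0.001, -0.0, -1.0]]
wrist_force: [0.5, 0.4, -0.9]
gripper_width: 0.515
gripper_force: 0.0
```

```bash
python3 m.py 5 28.5
```

```text
yaw 28.697237184276847 axis offset from nut 0.0009860048 279
-0.2 -0.1 287 S [-0.1814 -0.1004] t [-0.0116  0.0116] z 0.06744774037988431 [ 0  0  0  0  0  0  0  0  0  0  0  0  0  0  1 14 25 26 34 27 28 29 31 42
 27  3  0  0  0  0  0  0  0  0  0  0  0  0  0  0]
-0.08 -0.03 270 S [-0.08   -0.0302] t [-0.0302  0.0303] z 0.06824908588679451 [ 0  0  0  0  0  0  1  6 11 15  6  8  9  7  7  6  4  5  7  7  5  5  4 14
  9 13  9 12 18 16 22 31 13  0  0  0  0  0  0  0]
-0.018 0.018 205 S [-0.018   0.0168] t [-0.0345  0.0346] z 0.06842373140465839 [ 0  0  0  0  0  2 11 11 14  9  8 11  7  2  0  0  2  2  1  1  0  3  3  7
  3  4  9 10 11 10 15 10 16 21  2  0  0  0  0  0]
0.018 0.04 25 S [0.0188 0.0216] t [-0.032   0.0328] z 0.06831254981676839 [0 0 0 0 0 0 1 2 0 2 1 2 3 0 0 0 0 0 0 2 0 0 0 0 0 0 1 1 1 2 2 2 1 2 0 0 0
 0 0 0]
wheel -0.050268712808655004 0.0010892033489402987 0.091366327544661 world [ 0.5074 -0.0015  0.0853]
yaw 19.98695787298483 axis offset from nut -0.025119467 211
-0.2 -0.1 211 S [-0.179  -0.1209] t [-0.0418 -0.0188] z 0.06722081573101514 [ 0  0  3  8 18 21 32 30 26 26 18 19  9  1  0  0  0  0  0  0  0  0  0  0
  0  0  0  0  0  0  0  0  0  0  0  0  0  0  0  0]
20.75 [ 0.5458 -0.2324  0.1732] 0.5151114576297094 [ 0.5407  0.4007 -0.8585]
```

View pics/c5.png

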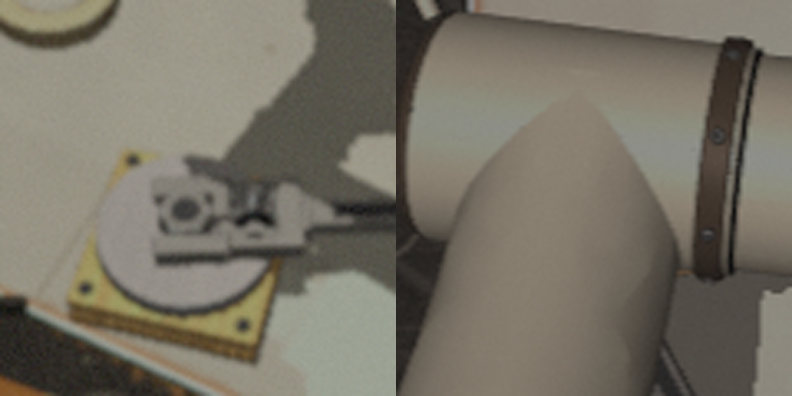

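The wrench now lies at yaw 28.7°, down from about 74°, so the nut has turned roughly 45°. It is snug and flat around the nut, and the hand is clear.

```bash
python3 -c "
from station import *
print(finish_job())"
```

```text
the job is handed in; nothing more can be done
None
```

I handed the job in with the wrench released and lying flat, snug on the nut, and the nut turned about 45° clockwise by my camera measurements; the hand-in returned no verdict, so I can't confirm the judged result.

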